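# Draw the spring gauge out to its mark and hold

## Task

First take the blue parts box that stands in the way on the spring gauge's base and set it upright in the empty green tray, before drawing the rod. Then grip the gauge's black knob and pull the telescoping rod out against its spring until the needle lies over the red marker band, and hold it there: finish still holding it, with the needle inside the band. Leave everything else on the table where it is.

Things in the scene. Friction and masses are not known exactly. Their poses are not given: they have to be found in the camera images.
- rod (a joint): How far the telescoping rod is drawn out of the gauge's barrel, in m: 0 is fully in (start), 0.125 is its end stop. It slides along the gauge's own +y; a brass middle sleeve (24 mm across) follows half as far. An inner spring always pulls it back in: about 4 N at 0, growing 60 N per m to about 10 N at 0.100 m; it snaps back if let go.
- gauge: Spring gauge fixed to the table: grey plate 12 mm thick (own x -51 to 95, y -150 to 150 mm) with an aluminium barrel (39 mm across its rings, axis 45 mm above the table) at -y, nose at y = -45 mm, and a white scale rail at x = 52 to 88 mm, top 28 mm high. Origin on the table below the rod axis (x = 0), mid-plate; z up; the rod pulls out along own +y.
- knob_top (a point): Centre of the top of the upright black pull knob on the rod's outer end, 76 mm above the table. The knob is a plain cylinder 22 mm across, from 76 down to 32 mm above the table, with a thin aluminium ring near its top; the steel rod (15 mm) meets it at 45 mm height on the barrel side. At rest 34 mm are free between knob and barrel nose.
- needle_tip (a point): Tip of the black needle, 3 mm wide, that sticks out sideways from the knob's foot along the gauge's +x, 88 mm from the rod's axis and 40 mm above the table; it travels with the rod just above the scale rail and the red marker. It lies level with the knob's centre along the gauge's y.
- mark: Red marker clipped across the white scale rail: the length mark, a red band 10 mm wide along the gauge's y and 40 mm long across. Origin at the middle of the band, on the rail's top; its axes are parallel to the gauge's. Fixed, at a different place along the rail each time, 75 to 105 mm beyond the needle's rest place.
- parts_box: Closed blue parts box with a blank white paper label on its lid, 64 (own x) x 46 (own y) x 40 mm high, about 0.12 kg, loose, standing on the gauge's base plate (12 mm above the table) in the knob's way. At the start some 45 to 66 mm are free between knob and box. Origin at the centre of its underside, z up.
- green_tray: Empty bright green open tray, fixed to the table, 150 x 150 mm outside and 22 mm high, walls and floor 5 mm thick (inside 140 x 140 mm). Origin under its centre, z up. It stands left or right of the gauge, the place changes.
- stock_tray: Grey tray of the same size, fixed, full of six red cartons with white tops, 36 mm high; stands on the other side of the gauge. Not to be used. Origin under its centre.
- carton: Bystander: loose red carton with white top, 50 x 80 x 40 mm, origin under its centre.
- spare_box: Bystander: another loose blue box with white label, 70 x 55 x 30 mm, standing on the table, origin under its centre.
- spool: Bystander: loose brass spool standing on end, 44 mm across, 36 mm high, origin under its centre.
- screwdriver: Bystander: loose screwdriver lying flat, 150 mm long along its own x.
- jar: Bystander: loose small jar, 50 mm across, 60 mm high, origin under its centre.

How it is judged (in metres and radians):
On the way, in this order (a step that is already met when the one before it is completed fails the run):
1. the parts box stands upright on the green tray's floor, let go (x of parts_box in the frame of green_tray between -0.06 and 0.06 m and y of parts_box in the frame of green_tray between -0.06 and 0.06 m and z of parts_box in the frame of green_tray below 0.01 m and angle between parts_box's own z axis and vertical below 0.12 rad and contact force between the fingers and parts_box below 0.1 N and linear speed of parts_box below 0.02 m/s), for 0.2 s.
2. the fingers hold the rod with its needle inside the red band (y of needle_tip in the frame of mark between -0.005 and 0.005 m and contact force between the fingers and rod above 2 N), for 0.5 s.
At the end, for the whole second after the job is handed in: The needle's centre line is within 5 mm of the middle of the red band (along the gauge's y), still, with the fingers bearing on the rod by more than 2 N; the parts box stands upright (within 0.12 rad) on the floor of the green tray, not touched by the fingers (all of step 1 and all of step 2 and velocity of joint rod between -0.01 and 0.01 m/s); the arm keeps its last pose, push and grip.
It fails at once if the rod is drawn out more than 25 mm while the parts box is not in the green tray (value of joint rod above 0.025 m and not (x of parts_box in the frame of green_tray between -0.06 and 0.06 m and y of parts_box in the frame of green_tray between -0.06 and 0.06 m and z of parts_box in the frame of green_tray below 0.01 m and angle between parts_box's own z axis and vertical below 0.12 rad)).
It fails at once if a bystander is moved by more than 30 mm (distance of any of carton, spare_box, spool, screwdriver, jar from where it was at the start of the episode above 0.03 m).
It also fails if it takes over 58 s, if anything falls off the work surface, if the arm or the gripper's body presses on something with over 40 N, if the wrist force passes 120 N, or if a joint passes its speed limit or range.

## Robot

A 7-joint arm with a two-finger parallel gripper is mounted at the origin on the work surface. World frame = base frame: x ahead of the robot, y to its left, z up, the work surface at z = 0. Lengths are in m, angles in degrees, forces in N, time in s.
With the tool pointing down it reaches from about 0.4 to 0.85 m from the base axis. Payload 6.9 kg.
Tool frame: the origin (TCP) lies at the very end of the fingers, on their centre line; the grasp point (between the pads) lies 19 mm behind it; z points along the fingers, y is the direction in which the jaws open and shut (so a half turn about z gives the same grasp; the last joint's range is limited). The gripper opens to 85 mm and grips with 20 to 120 N. Pads are 22 mm wide; open, the fingers measure 114 mm over their backs; the gripper's body (76 mm by 85 mm) begins 54 mm behind the grasp point. The pads swing forward as they close: fully open they stand 13 mm farther back than shut.
Start: joints at [73.425, 29.078, -13.613, 85.955, 7.202, 65.827, -8.869], TCP at [0.24, -0.577, 0.231] pointing down, gripper open.
Joint ranges: [-176.47, 176.47], [-13.61, 117.27], [-81.72, 77.17], [0.22, 143.17], [-87.28, 267.28], [10, 112.55], [-165.47, 165.47]. Speed limits (degrees/s): [136.94, 136.94, 180, 180, 180, 180, 180].

## Interface

Orientations are given as a 3x3 rotation matrix whose columns are the frame's x, y, z axes.
In Python, from plant import * gives the robot as it stands.
- The arm moves only by the shell command python3 -m creep 'ROWS' [FORCE]. ROWS is JSON, a list of rows, each an object with "delta_pos": the shift along the tool's x, y, z in mm, a list of three; "roll": the turn about the tool's z in degrees; "jaw": the opening, from 0 (shut) to 1 (fully open). A call has 1 to 5 rows; each row shifts and turns the commanded pose from where the row before left it, along the tool's axes as they then stand; what a row does not reach is not made up. A row lasts 1/12 s, in which the tool goes at most 41.7 mm and 7.16 degrees, less where a joint would pass 70% of its speed; a pose out of reach is approached as far as the arm can. A call with a gripper value outside its range is refused whole. The fingers move at their own pace and stop on an object; FORCE is the grip in N (left out, the last holds). Time passes only in rows, so rows that do not move let the fingers close. It gives the time, the measured TCP pose, the force and the opening at its end, in the units of the state.
- state(): the state, without advancing time (a new reading comes with each control period).
- snapshot(name): name is "scene" or "top" or "wrist"; returns a dict with "img" (400x640x3 uint8, red, green, blue), "K" (3x3 intrinsics, pixels), "view" (4x4, takes a point from world to camera coordinates); the wrist camera has in their place "tool_from_camera" (4x4, takes a point from camera to tool coordinates, whose origin is the TCP and whose axes are the flange's). Camera axes: x right, y up, looking along -z (the intrinsics and any distortion apply to the point x, -y, -z); pixel columns grow to the right and rows downward; lengths in m; the calibration is good to about 2 mm. The wrist camera is an equidistant fisheye: a pixel r from the principal point sees the ray r / f radians off the axis. A picture is of the moment at which its call begins: read the wrist's pose just before it. There is no depth.
- close_job(): hands the job in, once; it reports no verdict.
The state is a dict: "t": time; "joint_positions": joint angles; "joint_velocities": joint speeds; "effort": joint torques, N m; "ee_pos": TCP position; "eef_rot": TCP orientation; "ft_force": force on the tool from outside, world axes, zero at the start; "torque": the same for the moment, N m; "gripper_width": finger opening in m.
Only numpy, scipy, OpenCV 4.12 (cv2) and the standard library are available. Lean on these libraries where they do the work, as an engineer would, in place of code of your own. Each camera call takes 0.05 s, during which the arm holds its last target.

## Working session

There is one attempt and no reset: what is moved stays moved. The work goes in short steps, Python scripts to look and compute and a shell command to move; the robot and the scene stay as the last step left them, time stands still between calls to the robot, and variables do not carry over. Pictures are saved under pics/ and viewed, and the job is handed in when it is done.

```bash
ls; mkdir -p pics
python3 - <<'E'
from plant import *
import cv2
s=state();print(s['t'],s['ee_pos'],s['eef_rot'],s['gripper_width'])
for n in ("scene","top"):
    d=snapshot(n);cv2.imwrite(f"pics/{n}0.png",d["img"][:,:,::-1]);print(n,d["K"],d["view"])
E
```

```text
pics
0.0 [ 0.24011911 -0.57649012  0.23043881] [[ 9.23063935e-01  3.84645836e-01 -7.43268850e-04]
 [ 3.84646548e-01 -9.23062536e-01  1.60863744e-03]
 [-6.73279368e-05 -1.77077100e-03 -9.99998430e-01]] 0.08553171936031818
scene [[420.95386704   0.         324.89619607]
 [  0.         420.95386704 195.56951847]
 [  0.           0.           1.        ]] [[ 0.25049869  0.96807062 -0.00946959 -0.15177532]
 [-0.67894071  0.18263927  0.7111135   0.33320034]
 [ 0.69013761 -0.17170371  0.70301345 -1.48723349]
 [ 0.          0.          0.          1.        ]]
top [[445.47078915   0.         324.31924754]
 [  0.         445.47078915 202.64831645]
 [  0.           0.           1.        ]] [[-0.02756709 -0.99948898 -0.0161813   0.01577254]
 [ 0.99768239 -0.02851743  0.06177873 -0.56558822]
 [-0.06220861 -0.01444073  0.99795869 -0.97612516]
 [ 0.          0.          0.          1.        ]]
```

View pics/scene0.png

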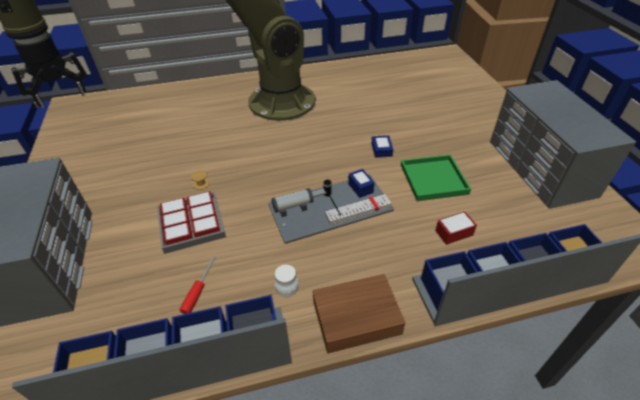

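View pics/top0.png

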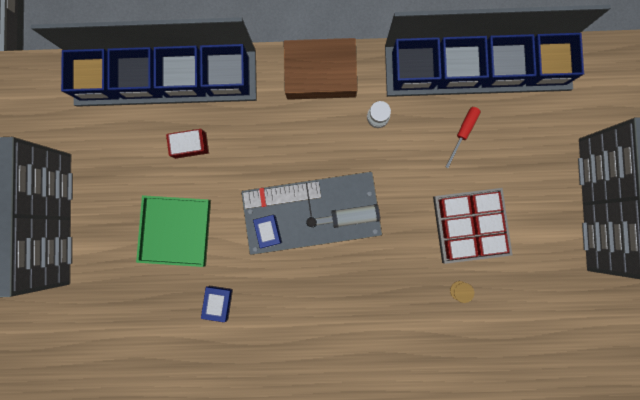

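The top view shows the gauge in the centre, its rod pulling left (about world +y). The parts box is at (266,231), the knob at (311,222), the red marker at (263,197) and the green tray at (174,231). I'll enlarge this area.

Run:
```python
import cv2
i=cv2.imread("pics/top0.png")
c=i[165:265,230:390];cv2.imwrite("pics/topc.png",cv2.resize(c,None,fx=5,fy=5,interpolation=cv2.INTER_CUBIC))
c=i[180:280,125:225];cv2.imwrite("pics/topg.png",cv2.resize(c,None,fx=5,fy=5,interpolation=cv2.INTER_CUBIC))
```

```text
(no output)
```

View pics/topc.png

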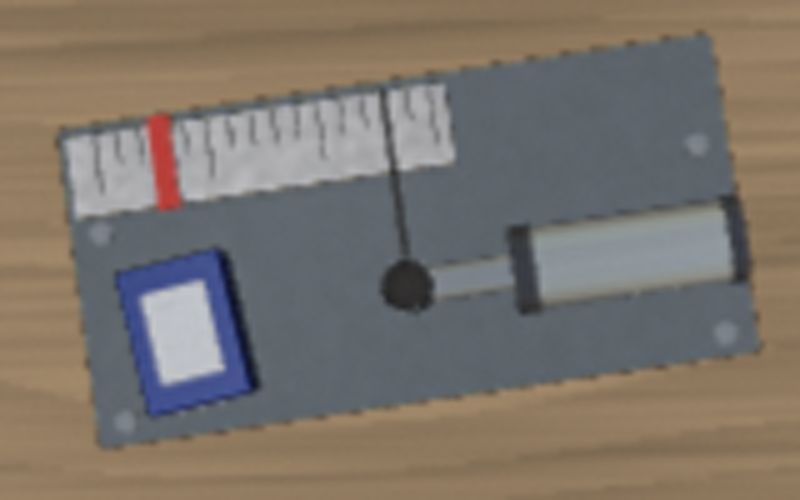

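View pics/topg.png

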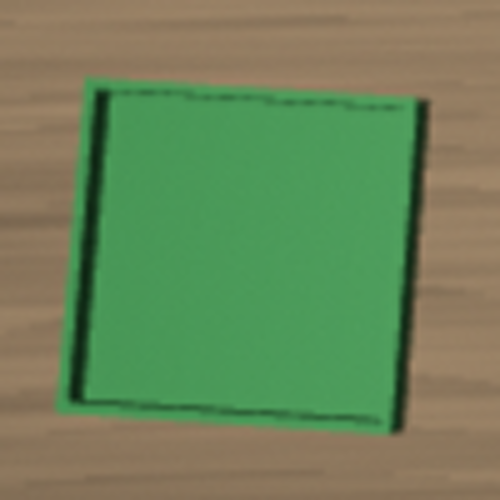

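```bash
cat > h.py <<'E'
from plant import *
import numpy as np, cv2
def ray(d,u,v):
    K=d["K"];V=np.array(d["view"]);R=V[:3,:3];t=V[:3,3]
    c=np.array([(u-K[0][2])/K[0][0],-(v-K[1][2])/K[1][1],-1.])
    return -R.T@t,R.T@c
def at(d,u,v,z):
    o,r=ray(d,u,v);return (o+r*(z-o[2])/r[2])
def proj(d,p):
    V=np.array(d["view"]);c=V[:3,:3]@p+V[:3,3];K=d["K"]
    return K[0][2]+K[0][0]*c[0]/-c[2],K[1][2]-K[1][1]*c[1]/-c[2]
E
python3 - <<'E'
from h import *
d=snapshot("top")
def C(L,z,ox,oy):
    P=np.array([at(d,ox+(x+.5)/5-.5,oy+(y+.5)/5-.5,z)[:2] for x,y in L]);return P
np.set_printoptions(precision=4,suppress=True)
def rep(n,L,z,ox=230,oy=165):
    P=C(L,z,ox,oy);e=[P[(i+1)%len(P)]-P[i] for i in range(len(P))]
    print(n,P.tolist() and P.mean(0),[ (round(np.linalg.norm(x),4),round(np.degrees(np.arctan2(x[1],x[0])),1)) for x in e]);return P
rep("plate",[(60,130),(712,35),(760,350),(100,447)],.012)
rep("lid",[(117,272),(218,250),(248,392),(150,415)],.052)
rep("label",[(140,293),(208,280),(225,370),(160,387)],.052)
rep("red",[(148,117),(170,114),(182,208),(160,210)],.028)
k=rep("knob",[(407,284)],.076);n=rep("needle",[(385,92)],.04)
rep("green",[(88,78),(417,98),(392,431),(58,412)],.022,125,180)
E
```

```text
plate [0.5447 0.0302] [(np.float64(0.2968), np.float64(-83.4)), (np.float64(0.1428), np.float64(-173.4)), (np.float64(0.2978), np.float64(96.8)), (np.float64(0.1435), np.float64(6.3))]
lid [0.5062 0.1259] [(np.float64(0.0445), np.float64(-79.3)), (np.float64(0.0624), np.float64(-169.2)), (np.float64(0.0432), np.float64(101.6)), (np.float64(0.0631), np.float64(12.0))]
label [0.506  0.1259] [(np.float64(0.0298), np.float64(-80.8)), (np.float64(0.0394), np.float64(-170.4)), (np.float64(0.0288), np.float64(103.0)), (np.float64(0.0413), np.float64(11.0))]
red [0.5815 0.136 ] [(np.float64(0.0099), np.float64(-83.9)), (np.float64(0.0421), np.float64(-173.8)), (np.float64(0.0098), np.float64(93.6)), (np.float64(0.0417), np.float64(6.3))]
knob [0.5236 0.028 ] [(np.float64(0.0), np.float64(0.0))]
needle [0.6086 0.0371] [(np.float64(0.0), np.float64(0.0))]
green [0.5134 0.3396] [(np.float64(0.1483), np.float64(-95.1)), (np.float64(0.1479), np.float64(175.0)), (np.float64(0.1492), np.float64(85.3)), (np.float64(0.1489), np.float64(-5.3))]
```

```bash
python3 -m creep '[{"delta_pos":[0,0,0],"roll":5.8,"jaw":1},{"delta_pos":[0,0,0],"roll":5.8,"jaw":1},{"delta_pos":[29,-26,0],"roll":0,"jaw":1},{"delta_pos":[29,-26,0],"roll":0,"jaw":1},{"delta_pos":[29,-26,0],"roll":0,"jaw":1}]' 30
python3 -m creep '[{"delta_pos":[29,-26,0],"roll":0,"jaw":1},{"delta_pos":[29,-26,0],"roll":0,"jaw":1},{"delta_pos":[29,-26,0],"roll":0,"jaw":1},{"delta_pos":[29,-26,0],"roll":0,"jaw":1},{"delta_pos":[29,-26,0],"roll":0,"jaw":1}]'
python3 -m creep '[{"delta_pos":[29,-26,0],"roll":0,"jaw":1},{"delta_pos":[29,-26,0],"roll":0,"jaw":1},{"delta_pos":[29,-26,0],"roll":0,"jaw":1},{"delta_pos":[29,-26,0],"roll":0,"jaw":1},{"delta_pos":[0,0,0],"roll":0,"jaw":1}]'
```

```text
t: 0.57
ee_pos: [0.3111, -0.4827, 0.2308]
eef_rot: [[0.982, 0.189, -0.0], [0.189, -0.982, 0.001], [-0.0, -0.001, -1.0]]
ft_force: [0.7, -0.1, 0.4]
gripper_width: 0.085
t: 0.98
ee_pos: [0.429, -0.3267, 0.2312]
eef_rot: [[0.982, 0.191, -0.0], [0.191, -0.982, 0.0], [-0.0, -0.0, -1.0]]
ft_force: [0.8, 0.4, -0.0]
gripper_width: 0.0856
t: 1.4
ee_pos: [0.5272, -0.1949, 0.2313]
eef_rot: [[0.979, 0.202, 0.003], [0.202, -0.979, 0.005], [0.004, -0.004, -1.0]]
ft_force: [0.9, 1.1, 0.1]
gripper_width: 0.085
```

```bash
python3 -m creep '[{"delta_pos":[5,-40,0],"roll":0,"jaw":1},{"delta_pos":[5,-40,0],"roll":0,"jaw":1},{"delta_pos":[5,-40,0],"roll":0,"jaw":1},{"delta_pos":[5,-40,0],"roll":0,"jaw":1},{"delta_pos":[5,-40,0],"roll":0,"jaw":1}]'
python3 -m creep '[{"delta_pos":[5,-40,0],"roll":0,"jaw":1},{"delta_pos":[5,-40,0],"roll":0,"jaw":1},{"delta_pos":[5,-39,0],"roll":0,"jaw":1},{"delta_pos":[0,0,0],"roll":0,"jaw":1},{"delta_pos":[0,0,0],"roll":0,"jaw":1}]'
cat >> h.py <<'E'
def wat(s,d,u,v,z):
    T=np.array(d["tool_from_camera"]);K=np.array(d["K"])
    a=np.array([u-K[0,2],v-K[1,2]]);r=np.linalg.norm(a);th=r/K[0,0]
    c=np.array([np.sin(th)*a[0]/r,-np.sin(th)*a[1]/r,-np.cos(th)])
    R=np.array(s["eef_rot"]);o=R@T[:3,3]+s["ee_pos"];w=R@T[:3,:3]@c
    return o+w*(z-o[2])/w[2]
E
python3 - <<'E'
from h import *
s=state();d=snapshot("wrist");cv2.imwrite("pics/w1.png",d["img"][:,:,::-1]);print(s['t'],s['ee_pos'],s['eef_rot'],d["K"],d["tool_from_camera"])
E
```

```text
t: 1.82
ee_pos: [0.508, -0.0016, 0.2312]
eef_rot: [[0.982, 0.191, -0.0], [0.191, -0.982, -0.0], [-0.0, 0.0, -1.0]]
ft_force: [0.9, -0.5, 0.3]
gripper_width: 0.0854
t: 2.23
ee_pos: [0.4999, 0.1193, 0.2312]
eef_rot: [[0.98, 0.197, -0.0], [0.197, -0.98, 0.001], [-0.0, -0.001, -1.0]]
ft_force: [1.0, -1.4, -0.8]
gripper_width: 0.0856
2.2333 [0.49994742 0.11926995 0.2312255 ] [[ 9.80445193e-01  1.96792091e-01 -3.11739673e-04]
 [ 1.96792280e-01 -9.80444891e-01  7.83518157e-04]
 [-1.51453393e-04 -8.29544571e-04 -9.99999644e-01]] [[309.70691629   0.         318.7125673 ]
 [  0.         309.70691629 200.26746125]
 [  0.           0.           1.        ]] [[ 1.03827681e-03  9.53046760e-01  3.02821391e-01  7.58276665e-02]
 [ 9.99998762e-01 -6.31595958e-04 -1.44089900e-03 -1.79534327e-04]
 [-1.18198336e-03  3.02822512e-01 -9.53046237e-01 -1.42075276e-01]
 [ 0.00000000e+00  0.00000000e+00  0.00000000e+00  1.00000000e+00]]
```

View pics/w1.png

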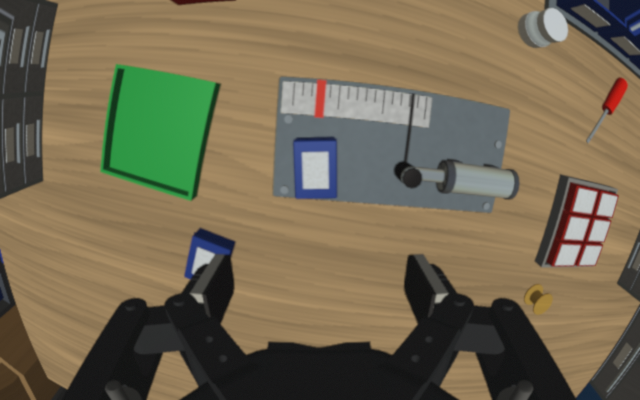

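Run:
```python
import cv2
i=cv2.imread("pics/w1.png")
c=i[70:220,270:430];cv2.imwrite("pics/w1c.png",cv2.resize(c,None,fx=4,fy=4,interpolation=cv2.INTER_CUBIC))
```

```text
(no output)
```

View pics/w1c.png

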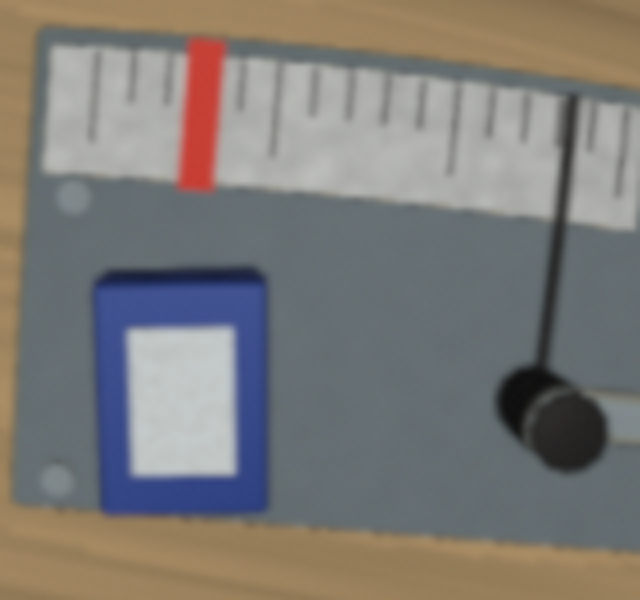

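Run:
```python
from h import *
s=state();d=snapshot("wrist")
print(s['ee_pos'],s['gripper_width'])
np.set_printoptions(precision=4,suppress=True)
def rep(n,L,z):
    P=np.array([wat(s,d,270+(x+.5)/4-.5,70+(y+.5)/4-.5,z)[:2] for x,y in L]);e=[P[(i+1)%len(P)]-P[i] for i in range(len(P))]
    print(n,P.mean(0),[ (round(np.linalg.norm(x),4),round(np.degrees(np.arctan2(x[1],x[0])),1)) for x in e]);return P
rep("lid",[(95,284),(266,282),(268,513),(103,514)],.052)
rep("red",[(190,38),(226,40),(215,190),(178,186)],.028)
rep("knob",[(566,430)],.076);rep("needle",[(574,95)],.04)
```

```text
[0.50031661 0.11685986 0.23105568] 0.08544563494249367
lid [0.5072 0.1215] [(np.float64(0.0444), np.float64(-78.2)), (np.float64(0.0628), np.float64(-167.5)), (np.float64(0.0448), np.float64(101.5)), (np.float64(0.0626), np.float64(12.1))]
red [0.5826 0.1311] [(np.float64(0.0098), np.float64(-81.9)), (np.float64(0.042), np.float64(-172.8)), (np.float64(0.0103), np.float64(94.9)), (np.float64(0.0414), np.float64(6.6))]
knob [0.5244 0.0257] [(np.float64(0.0), np.float64(0.0))]
needle [0.6104 0.0336] [(np.float64(0.0), np.float64(0.0))]
```

```bash
python3 -m creep '[{"delta_pos":[7,-7,35],"roll":0,"jaw":0.85},{"delta_pos":[0,0,35],"roll":0,"jaw":0.85},{"delta_pos":[0,0,35],"roll":0,"jaw":0.85},{"delta_pos":[0,0,10],"roll":0,"jaw":0.85},{"delta_pos":[0,0,0],"roll":0,"jaw":0.85}]'
python3 -m creep '[{"delta_pos":[0,0,0],"roll":0,"jaw":0.85}]'
```

```text
t: 2.75
ee_pos: [0.5047, 0.1224, 0.1139]
eef_rot: [[0.982, 0.189, -0.006], [0.189, -0.982, -0.002], [-0.006, 0.001, -1.0]]
ft_force: [0.2, 0.6, 0.2]
gripper_width: 0.0726
t: 2.83
ee_pos: [0.5067, 0.1238, 0.1169]
eef_rot: [[0.982, 0.189, -0.0], [0.189, -0.982, -0.0], [-0.0, 0.0, -1.0]]
ft_force: [0.7, -0.4, 0.6]
gripper_width: 0.0728
```

```bash
python3 -m creep '[{"delta_pos":[0,-1,30],"roll":0,"jaw":0.85},{"delta_pos":[0,0,30],"roll":0,"jaw":0.85},{"delta_pos":[0,0,22],"roll":0,"jaw":0.85},{"delta_pos":[0,0,14],"roll":0,"jaw":0.85},{"delta_pos":[0,0,0],"roll":0,"jaw":0.85}]'
python3 -m creep '[{"delta_pos":[0,0,0],"roll":0,"jaw":0.85}]'
python3 - <<'E'
from h import *
s=state();d=snapshot("wrist");cv2.imwrite("pics/w2.png",d["img"][:,:,::-1])
E
```

```text
t: 3.25
ee_pos: [0.5063, 0.1253, 0.0199]
eef_rot: [[0.982, 0.19, -0.0], [0.19, -0.982, -0.001], [-0.001, 0.0, -1.0]]
ft_force: [1.0, 0.3, 0.5]
gripper_width: 0.0727
t: 3.33
ee_pos: [0.5072, 0.1258, 0.0217]
eef_rot: [[0.982, 0.191, 0.002], [0.191, -0.982, 0.0], [0.002, 0.0, -1.0]]
ft_force: [0.3, 0.4, -0.5]
gripper_width: 0.0728
```

View pics/w2.png

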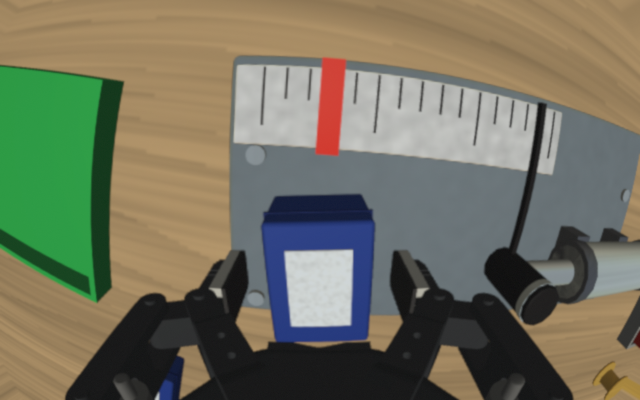

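The box sits centred between the pads, at columns 263–375 with the pads at 245 and 393. I'll close on it.

```bash
python3 -m creep '[{"delta_pos":[0,0,0],"roll":0,"jaw":0.3},{"delta_pos":[0,0,0],"roll":0,"jaw":0.3},{"delta_pos":[0,0,0],"roll":0,"jaw":0.3},{"delta_pos":[0,0,0],"roll":0,"jaw":0.3},{"delta_pos":[0,0,0],"roll":0,"jaw":0.3}]' 35
python3 -m creep '[{"delta_pos":[0,0,-10],"roll":0,"jaw":0.3},{"delta_pos":[0,0,-30],"roll":0,"jaw":0.3},{"delta_pos":[0,0,-30],"roll":0,"jaw":0.3},{"delta_pos":[0,0,-20],"roll":0,"jaw":0.3},{"delta_pos":[0,0,0],"roll":0,"jaw":0.3}]'
```

```text
t: 3.8
ee_pos: [0.5071, 0.126, 0.022]
eef_rot: [[0.982, 0.191, 0.003], [0.191, -0.982, 0.0], [0.003, 0.0, -1.0]]
ft_force: [-0.4, -0.5, 9.1]
gripper_width: 0.0458
t: 4.22
ee_pos: [0.5082, 0.1266, 0.1152]
eef_rot: [[0.982, 0.191, 0.007], [0.191, -0.982, 0.002], [0.007, -0.0, -1.0]]
ft_force: [0.4, -0.2, -1.3]
gripper_width: 0.0457
```

```bash
python3 -m creep '[{"delta_pos":[8,-35,0],"roll":0,"jaw":0.3},{"delta_pos":[8,-35,0],"roll":0,"jaw":0.3},{"delta_pos":[8,-35,0],"roll":0,"jaw":0.3},{"delta_pos":[8,-35,0],"roll":0,"jaw":0.3},{"delta_pos":[8,-35,0],"roll":0,"jaw":0.3}]'
python3 -m creep '[{"delta_pos":[5,-33,0],"roll":0,"jaw":0.3},{"delta_pos":[0,0,0],"roll":5.5,"jaw":0.3},{"delta_pos":[0,0,0],"roll":5.5,"jaw":0.3},{"delta_pos":[0,0,0],"roll":5.5,"jaw":0.3},{"delta_pos":[0,0,0],"roll":0,"jaw":0.3}]'
python3 - <<'E'
from h import *
s=state();d=snapshot("wrist");print(s['ee_pos'],s['eef_rot'],s['gripper_width']);cv2.imwrite("pics/w3.png",d["img"][:,:,::-1])
E
```

```text
t: 4.63
ee_pos: [0.5113, 0.3066, 0.1103]
eef_rot: [[0.982, 0.191, -0.0], [0.191, -0.982, -0.0], [-0.0, 0.0, -1.0]]
ft_force: [1.3, 0.0, -1.6]
gripper_width: 0.0454
t: 5.05
ee_pos: [0.5098, 0.3387, 0.1101]
eef_rot: [[0.995, -0.099, -0.001], [-0.099, -0.995, -0.001], [-0.001, 0.001, -1.0]]
ft_force: [0.7, -0.6, -1.6]
gripper_width: 0.0455
[0.50975894 0.33867419 0.11005078] [[ 9.95086877e-01 -9.90032403e-02 -6.82095067e-04]
 [-9.90036528e-02 -9.95086889e-01 -6.00077214e-04]
 [-6.19334269e-04  6.64658864e-04 -9.99999587e-01]] 0.04554648491440869
```

View pics/w3.png

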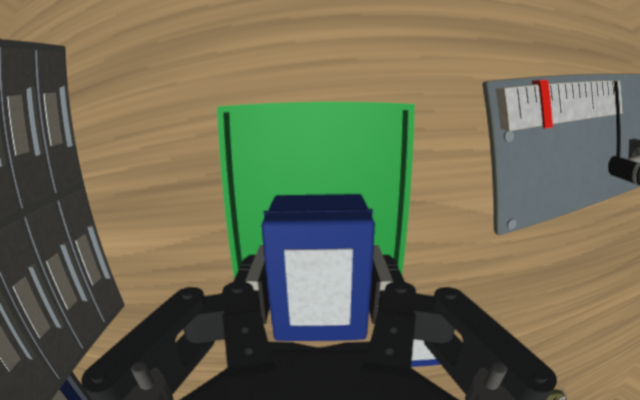

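```bash
python3 -m creep '[{"delta_pos":[3,0,30],"roll":0,"jaw":0.3},{"delta_pos":[0,0,30],"roll":0,"jaw":0.3},{"delta_pos":[0,0,20],"roll":0,"jaw":0.3},{"delta_pos":[0,0,10],"roll":0,"jaw":0.3},{"delta_pos":[0,0,3],"roll":0,"jaw":0.3}]'
python3 -m creep '[{"delta_pos":[0,0,0],"roll":0,"jaw":0.3},{"delta_pos":[0,0,0],"roll":0,"jaw":0.3}]'
```

```text
t: 5.52
ee_pos: [0.5123, 0.3374, 0.0155]
eef_rot: [[0.996, -0.093, -0.003], [-0.093, -0.996, -0.002], [-0.003, 0.002, -1.0]]
ft_force: [-0.2, 1.1, -1.1]
gripper_width: 0.0457
t: 5.68
ee_pos: [0.514, 0.3387, 0.0184]
eef_rot: [[0.995, -0.095, 0.001], [-0.095, -0.995, 0.001], [0.001, -0.001, -1.0]]
ft_force: [0.2, 0.3, -0.2]
gripper_width: 0.0452
```

```bash
python3 -m creep '[{"delta_pos":[0,0,2],"roll":0,"jaw":0.3},{"delta_pos":[0,0,0],"roll":0,"jaw":0.3}]'
python3 -m creep '[{"delta_pos":[0,0,0],"roll":0,"jaw":0.6},{"delta_pos":[0,0,0],"roll":0,"jaw":0.75},{"delta_pos":[0,0,0],"roll":0,"jaw":0.75},{"delta_pos":[0,0,0],"roll":0,"jaw":0.75},{"delta_pos":[0,0,0],"roll":0,"jaw":0.75}]'
python3 - <<'E'
from h import *
s=state();d=snapshot("wrist");print(s['ee_pos'],s['gripper_width']);cv2.imwrite("pics/w4.png",d["img"][:,:,::-1])
E
```

```text
t: 5.85
ee_pos: [0.5139, 0.3387, 0.0163]
eef_rot: [[0.995, -0.095, 0.002], [-0.095, -0.995, 0.001], [0.001, -0.001, -1.0]]
ft_force: [0.1, -0.2, -1.2]
gripper_width: 0.0455
t: 6.27
ee_pos: [0.5134, 0.3383, 0.0155]
eef_rot: [[0.995, -0.095, 0.0], [-0.095, -0.995, 0.0], [0.0, -0.0, -1.0]]
ft_force: [-0.1, 0.3, -0.2]
gripper_width: 0.064
[0.51342409 0.33833627 0.01547841] 0.0639587740828847
```

View pics/w4.png

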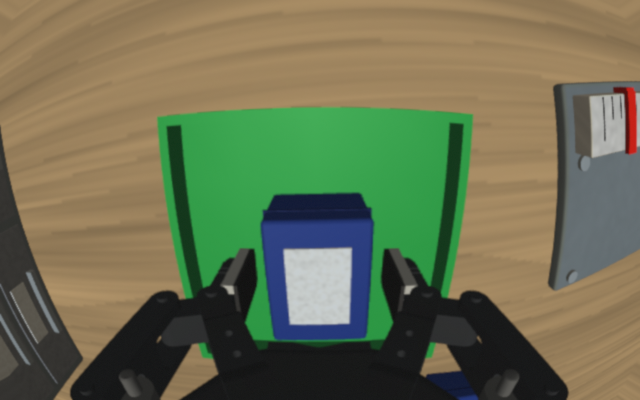

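```bash
python3 -m creep '[{"delta_pos":[0,0,-20],"roll":0,"jaw":0.75},{"delta_pos":[0,0,-38],"roll":0,"jaw":0.75},{"delta_pos":[0,0,-38],"roll":0,"jaw":0.75},{"delta_pos":[0,0,-38],"roll":-6,"jaw":0.75},{"delta_pos":[0,0,0],"roll":-6,"jaw":0.75}]'
python3 -m creep '[{"delta_pos":[-3,38,0],"roll":0,"jaw":0.75},{"delta_pos":[-3,38,0],"roll":0,"jaw":0.75},{"delta_pos":[-3,38,0],"roll":0,"jaw":0.6},{"delta_pos":[-3,38,0],"roll":0,"jaw":0.6},{"delta_pos":[-3,38,0],"roll":0,"jaw":0.6}]'
python3 -m creep '[{"delta_pos":[-3,38,0],"roll":0,"jaw":0.6},{"delta_pos":[-3,38,0],"roll":0,"jaw":0.6},{"delta_pos":[-3,38,0],"roll":0,"jaw":0.6},{"delta_pos":[0,0,0],"roll":0,"jaw":0.6},{"delta_pos":[0,0,0],"roll":0,"jaw":0.6}]'
python3 - <<'E'
from h import *
s=state();d=snapshot("wrist");print(s['ee_pos'],s['eef_rot'],s['gripper_width']);cv2.imwrite("pics/w5.png",d["img"][:,:,::-1])
d=snapshot("top");cv2.imwrite("pics/top5.png",d["img"][:,:,::-1])
E
```

```text
t: 6.73
ee_pos: [0.5163, 0.3409, 0.1572]
eef_rot: [[0.993, 0.118, 0.01], [0.118, -0.993, 0.007], [0.011, -0.005, -1.0]]
ft_force: [1.4, 0.6, -0.5]
gripper_width: 0.0641
t: 7.15
ee_pos: [0.5197, 0.1461, 0.1494]
eef_rot: [[0.993, 0.114, 0.0], [0.114, -0.993, -0.0], [0.0, 0.0, -1.0]]
ft_force: [0.6, -1.2, -0.1]
gripper_width: 0.0509
t: 7.57
ee_pos: [0.524, 0.0304, 0.1493]
eef_rot: [[0.994, 0.108, -0.0], [0.108, -0.994, -0.001], [-0.0, 0.001, -1.0]]
ft_force: [-0.1, 1.2, 0.2]
gripper_width: 0.0514
[0.52404737 0.03043867 0.14928369] [[ 9.94158993e-01  1.07925383e-01 -9.61395073e-05]
 [ 1.07925239e-01 -9.94158532e-01 -9.78192571e-04]
 [-2.01149719e-04  9.62103062e-04 -9.99999517e-01]] 0.05139425141590311
```

View pics/w5.png

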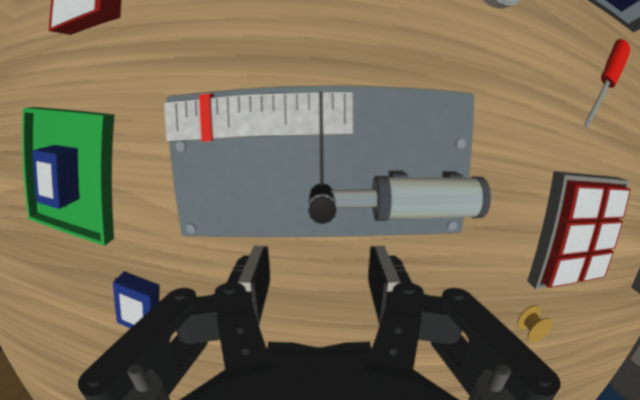

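View pics/top5.png

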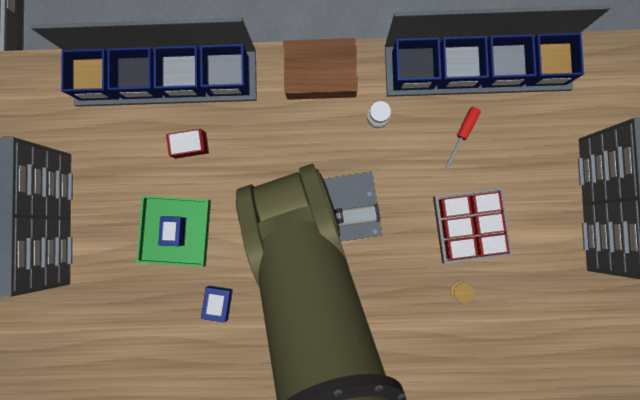

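Box stands centred in the tray. The knob top is at (322,206) in the wrist view, close to the jaw centre line, and the red band is at (206,117).

Run:
```python
from h import *
import cv2
i=cv2.imread("pics/w5.png")
c=i[80:240,160:360];cv2.imwrite("pics/w5c.png",cv2.resize(c,None,fx=4,fy=4,interpolation=cv2.INTER_CUBIC))
s=state();print(s['ee_pos'])
```

```text
[0.52405169 0.0343548  0.1494186 ]
```

View pics/w5c.png

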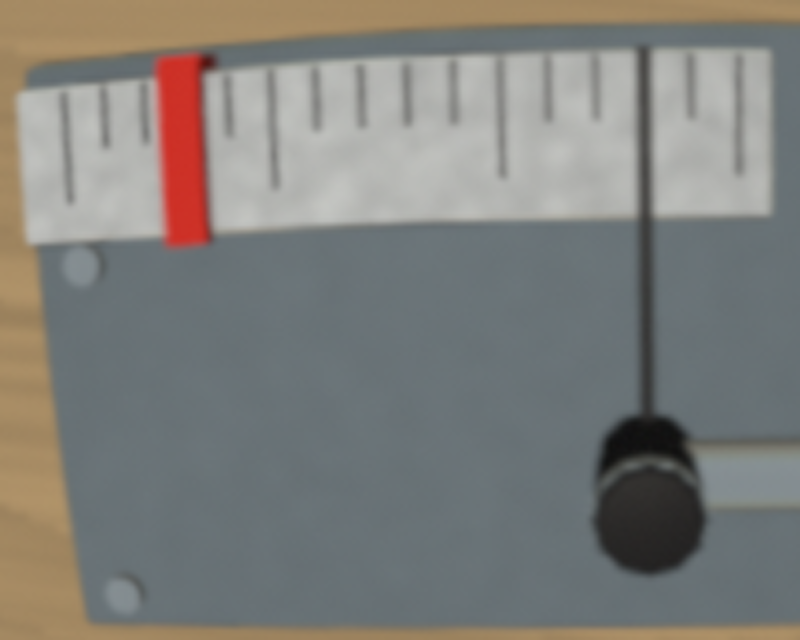

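Run:
```python
from h import *
s=state();d=snapshot("wrist");print(s['ee_pos'],s['eef_rot'])
s=dict(s);s['ee_pos']=np.array([0.52404737,0.03043867,0.14928369]);s['eef_rot']=np.array([[9.94158993e-01,1.07925383e-01,-9.6e-05],[1.07925239e-01,-9.94158532e-01,-9.78e-04],[-2.01e-04,9.62e-04,-1]])
f=lambda x,y,z:wat(s,d,160+(x+.5)/4-.5,80+(y+.5)/4-.5,z)
k=f(650,520,.076);n=f(644,50,.04);r=np.mean([f(157,60,.028),f(205,56,.028),f(212,243,.028),f(165,246,.028)],0)
g=np.radians(96.5);gy=np.array([np.cos(g),np.sin(g),0])
print(k,n,r,(r-k)@gy,(r-n)@gy)
for x in (741,502,272,67):print(f(x,100,.028))
```

```text
[0.52405169 0.0343548  0.1494186 ] [[ 9.93491738e-01  1.13903878e-01  2.69691634e-04]
 [ 1.13903617e-01 -9.93491451e-01  8.38856034e-04]
 [ 3.63485288e-04 -8.02677686e-04 -9.99999612e-01]]
[0.52451994 0.0276014  0.076     ] [0.61001238 0.03788886 0.04      ] [0.58131649 0.13614632 0.028     ] 0.10141762528100827 0.10087431841880284
[0.60235169 0.01647356 0.028     ]
[0.5970099  0.06634258 0.028     ]
[0.59359958 0.11639686 0.028     ]
[0.59193382 0.16582322 0.028     ]
```

```bash
python3 -m creep '[{"delta_pos":[0,6,0],"roll":0,"jaw":0.55},{"delta_pos":[0,0,25],"roll":0,"jaw":0.55},{"delta_pos":[0,0,20],"roll":0,"jaw":0.55},{"delta_pos":[0,0,0],"roll":0,"jaw":0.55},{"delta_pos":[0,0,0],"roll":0,"jaw":0.55}]'
python3 - <<'E'
from h import *
s=state();d=snapshot("wrist");print(s['ee_pos'],s['gripper_width']);cv2.imwrite("pics/w6.png",d["img"][:,:,::-1])
E
```

```text
t: 8.13
ee_pos: [0.5241, 0.0284, 0.1038]
eef_rot: [[0.993, 0.115, -0.002], [0.115, -0.993, 0.0], [-0.002, -0.0, -1.0]]
ft_force: [-0.7, -0.3, -0.4]
gripper_width: 0.0471
[0.5240634  0.02837976 0.10382843] 0.04713060575801902
```

View pics/w6.png

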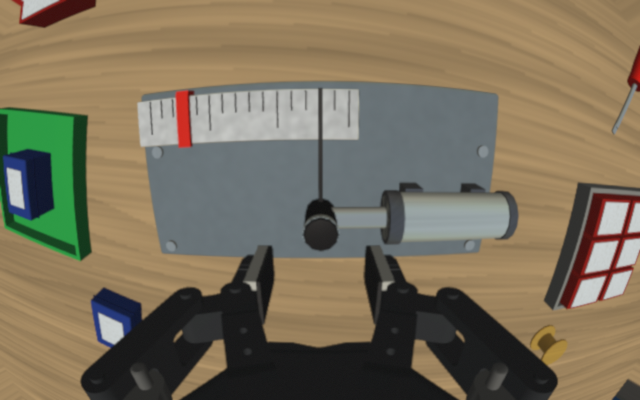

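The knob, at (320,232), is centred between the fingers. I'll descend 47 mm and close.

```bash
python3 -m creep '[{"delta_pos":[0,0,20],"roll":0,"jaw":0.55},{"delta_pos":[0,0,17],"roll":0,"jaw":0.55},{"delta_pos":[0,0,10],"roll":0,"jaw":0.55},{"delta_pos":[0,0,0],"roll":0,"jaw":0.55},{"delta_pos":[0,0,0],"roll":0,"jaw":0.55}]'
python3 -m creep '[{"delta_pos":[0,0,0],"roll":0,"jaw":0},{"delta_pos":[0,0,0],"roll":0,"jaw":0},{"delta_pos":[0,0,0],"roll":0,"jaw":0},{"delta_pos":[0,0,0],"roll":0,"jaw":0},{"delta_pos":[0,0,0],"roll":0,"jaw":0}]' 70
python3 - <<'E'
from h import *
s=state();d=snapshot("wrist");print(s['ee_pos'],s['gripper_width'],s['ft_force']);cv2.imwrite("pics/w7.png",d["img"][:,:,::-1])
E
```

```text
t: 8.6
ee_pos: [0.525, 0.0278, 0.0579]
eef_rot: [[0.993, 0.114, 0.0], [0.114, -0.993, 0.0], [0.0, -0.0, -1.0]]
ft_force: [-0.2, 0.2, 0.9]
gripper_width: 0.0471
t: 9.02
ee_pos: [0.5255, 0.0275, 0.0586]
eef_rot: [[0.994, 0.113, 0.002], [0.113, -0.994, -0.0], [0.002, 0.0, -1.0]]
ft_force: [-1.1, -1.0, 6.2]
gripper_width: 0.019
[0.52547333 0.02752385 0.05863868] 0.018967827823469157 [-1.1247434  -1.01047001  6.1939307 ]
```

View pics/w7.png

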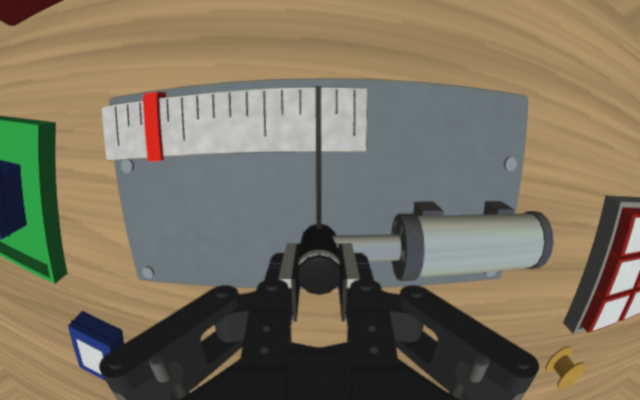

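```bash
python3 -m creep '[{"delta_pos":[0,0,0],"roll":0,"jaw":0},{"delta_pos":[0,-5,0],"roll":0,"jaw":0},{"delta_pos":[0,-10,0],"roll":0,"jaw":0},{"delta_pos":[0,-10,0],"roll":0,"jaw":0},{"delta_pos":[0,0,0],"roll":0,"jaw":0}]'
python3 -m creep '[{"delta_pos":[0,-10,0],"roll":0,"jaw":0},{"delta_pos":[0,-15,0],"roll":0,"jaw":0},{"delta_pos":[0,-15,0],"roll":0,"jaw":0},{"delta_pos":[0,-10,0],"roll":0,"jaw":0},{"delta_pos":[0,0,0],"roll":0,"jaw":0}]'
python3 - <<'E'
from h import *
s=state();d=snapshot("wrist");print(s['ee_pos'],s['gripper_width'],s['ft_force']);cv2.imwrite("pics/w8.png",d["img"][:,:,::-1])
E
```

```text
t: 9.48
ee_pos: [0.5224, 0.0526, 0.0586]
eef_rot: [[0.993, 0.114, 0.002], [0.114, -0.993, -0.001], [0.002, 0.001, -1.0]]
ft_force: [0.1, -5.1, 7.0]
gripper_width: 0.0194
t: 9.9
ee_pos: [0.5166, 0.1018, 0.0586]
eef_rot: [[0.993, 0.114, 0.001], [0.114, -0.993, -0.002], [0.001, 0.002, -1.0]]
ft_force: [-0.3, -8.4, 8.2]
gripper_width: 0.0195
[0.51656558 0.10176553 0.05862194] 0.01948058811904139 [-0.33367204 -8.40440182  8.15861616]
```

View pics/w8.png

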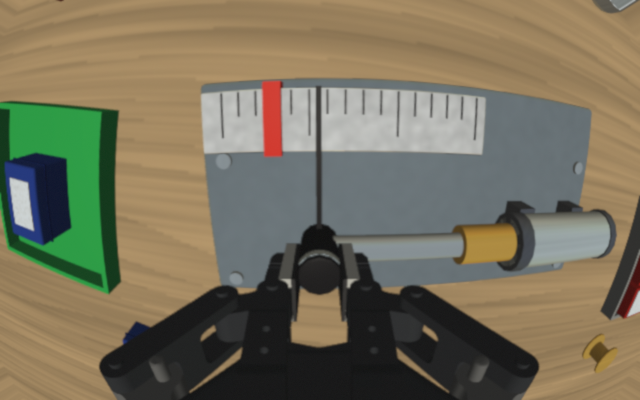

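The rod is drawn about 74 mm, which agrees with the 8.4 N pull. The needle is at column 318 and the red band centre at 272, so about 26 mm remain.

```bash
python3 -m creep '[{"delta_pos":[0,-8,0],"roll":0,"jaw":0},{"delta_pos":[0,-10,0],"roll":0,"jaw":0},{"delta_pos":[0,-7,0],"roll":0,"jaw":0},{"delta_pos":[0,0,0],"roll":0,"jaw":0},{"delta_pos":[0,0,0],"roll":0,"jaw":0}]'
python3 - <<'E'
from h import *
s=state();d=snapshot("wrist");print(s['ee_pos'],s['gripper_width'],s['ft_force'],s['joint_velocities']);c=d["img"][60:260,220:420,::-1];cv2.imwrite("pics/w9.png",cv2.resize(c,None,fx=3,fy=3,interpolation=cv2.INTER_CUBIC))
d=snapshot("top");cv2.imwrite("pics/top9.png",cv2.resize(d["img"][160:270,130:390,::-1],None,fx=3,fy=3,interpolation=cv2.INTER_CUBIC))
E
```

```text
t: 10.37
ee_pos: [0.5139, 0.124, 0.0586]
eef_rot: [[0.994, 0.112, 0.001], [0.112, -0.994, -0.004], [0.001, 0.004, -1.0]]
ft_force: [-0.5, -9.8, 9.4]
gripper_width: 0.0195
[0.51390598 0.12403233 0.05860535] 0.01945643063123012 [-0.49408043 -9.81026783  9.44441518] [ 0.56681516 -0.13359166  0.23628404  0.09069561  0.0911359  -0.06952726
  0.13809822]
```

View pics/w9.png

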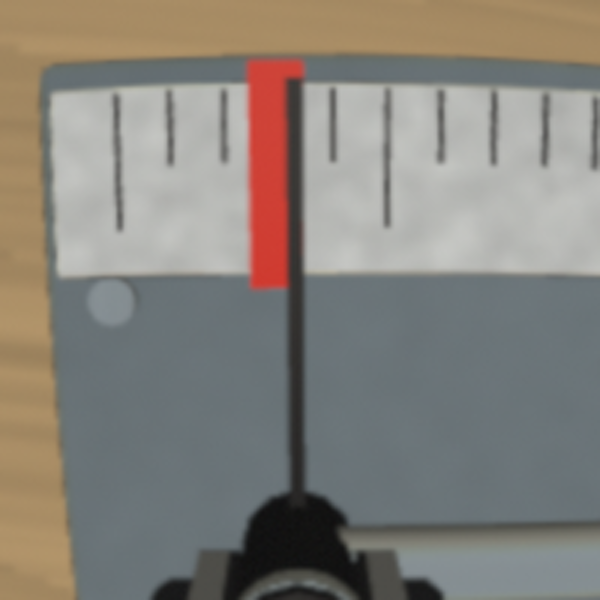

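View pics/top9.png

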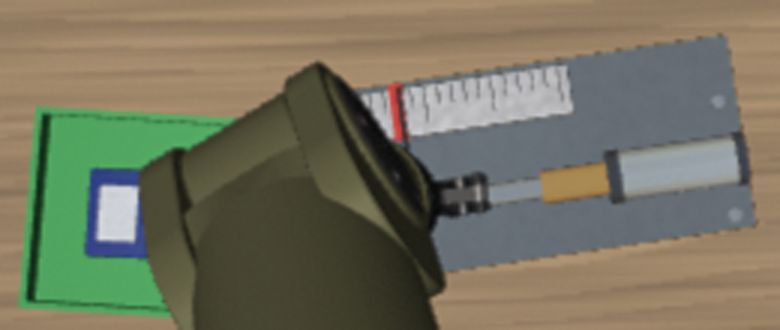

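```bash
python3 -m creep '[{"delta_pos":[0,0,0],"roll":0,"jaw":0},{"delta_pos":[0,0,0],"roll":0,"jaw":0}]'
python3 - <<'E'
from h import *
s=state();d=snapshot("wrist");print(s['ee_pos'],s['gripper_width'],s['ft_force'],s['joint_velocities']);c=d["img"][60:260,220:420,::-1];cv2.imwrite("pics/w10.png",cv2.resize(c,None,fx=3,fy=3,interpolation=cv2.INTER_CUBIC))
E
```

```text
t: 10.63
ee_pos: [0.5139, 0.1235, 0.0586]
eef_rot: [[0.994, 0.111, 0.001], [0.111, -0.994, -0.004], [0.001, 0.004, -1.0]]
ft_force: [-1.0, -9.1, 9.3]
gripper_width: 0.0193
[0.51394702 0.12345941 0.05859826] 0.019340717405047666 [-1.0173761  -9.09121112  9.32830765] [ 0.00190089  0.04942573  0.04975268 -0.11110407  0.00643293  0.00403672
 -0.03491549]
```

View pics/w10.png

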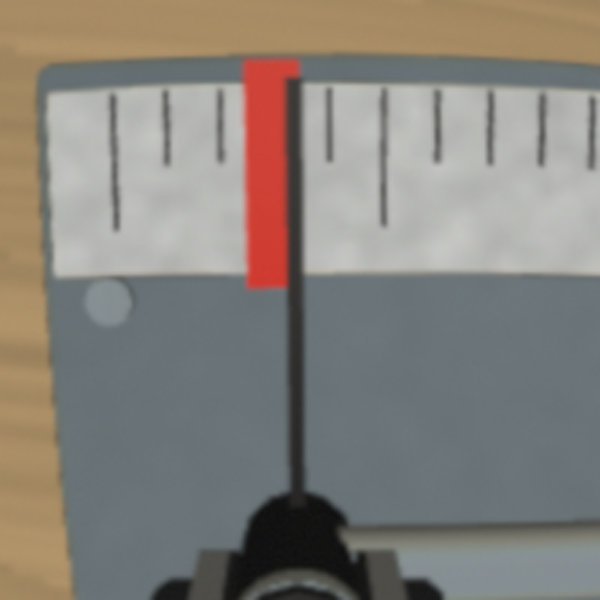

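The needle centre is at 293 and the red band spans 243–299 (centre 271), so about 4 mm remain.

```bash
python3 -m creep '[{"delta_pos":[0,-2,0],"roll":0,"jaw":0},{"delta_pos":[0,-2,0],"roll":0,"jaw":0},{"delta_pos":[0,0,0],"roll":0,"jaw":0},{"delta_pos":[0,0,0],"roll":0,"jaw":0},{"delta_pos":[0,0,0],"roll":0,"jaw":0}]'
python3 - <<'E'
from h import *
s=state();d=snapshot("wrist");print(s['ee_pos'],s['gripper_width'],s['ft_force'],s['joint_velocities']);c=d["img"][60:260,220:420,::-1];cv2.imwrite("pics/w11.png",cv2.resize(c,None,fx=3,fy=3,interpolation=cv2.INTER_CUBIC))
E
```

```text
t: 11.1
ee_pos: [0.5135, 0.1273, 0.0586]
eef_rot: [[0.994, 0.111, 0.001], [0.111, -0.994, -0.004], [0.001, 0.004, -1.0]]
ft_force: [-0.0, -9.0, 9.5]
gripper_width: 0.0194
[0.51353755 0.1272768  0.05862313] 0.019403734437032923 [-0.04031098 -9.00795364  9.507266  ] [-0.01002425  0.05176446 -0.07038271 -0.05674463  0.00881969 -0.01024347
  0.02108812]
```

View pics/w11.png

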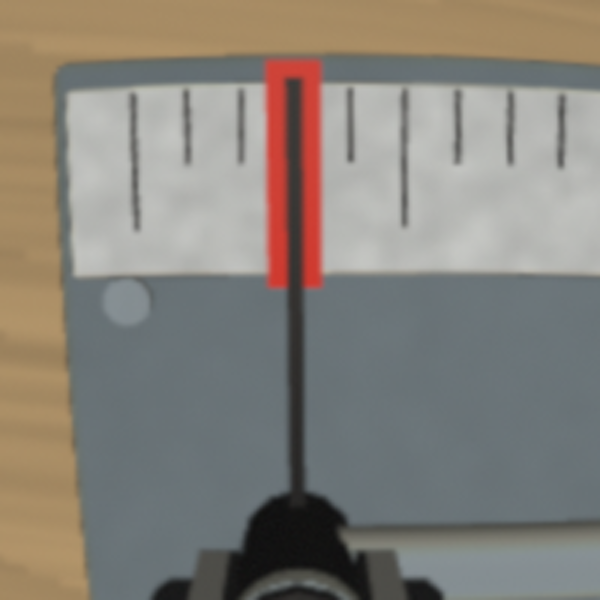

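The needle (293) is centred in the band (266–321). I'll hold for over 0.5 s and check again.

```bash
for k in 1 ; do python3 -m creep '[{"delta_pos":[0,0,0],"roll":0,"jaw":0},{"delta_pos":[0,0,0],"roll":0,"jaw":0},{"delta_pos":[0,0,0],"roll":0,"jaw":0},{"delta_pos":[0,0,0],"roll":0,"jaw":0},{"delta_pos":[0,0,0],"roll":0,"jaw":0}]'; done
python3 -m creep '[{"delta_pos":[0,0,0],"roll":0,"jaw":0},{"delta_pos":[0,0,0],"roll":0,"jaw":0},{"delta_pos":[0,0,0],"roll":0,"jaw":0},{"delta_pos":[0,0,0],"roll":0,"jaw":0},{"delta_pos":[0,0,0],"roll":0,"jaw":0}]'
python3 - <<'E'
from h import *
d=snapshot("wrist");cv2.imwrite("pics/w12.png",d["img"][:,:,::-1])
d=snapshot("scene");cv2.imwrite("pics/s12.png",d["img"][:,:,::-1])
E
```

```text
t: 11.57
ee_pos: [0.5135, 0.1272, 0.0586]
eef_rot: [[0.994, 0.111, 0.001], [0.111, -0.994, -0.004], [0.001, 0.004, -1.0]]
ft_force: [-0.5, -9.8, 9.5]
gripper_width: 0.019
t: 11.98
ee_pos: [0.5135, 0.1272, 0.0586]
eef_rot: [[0.994, 0.111, 0.001], [0.111, -0.994, -0.004], [0.001, 0.004, -1.0]]
ft_force: [-1.0, -9.4, 9.4]
gripper_width: 0.0195
```

View pics/w12.png

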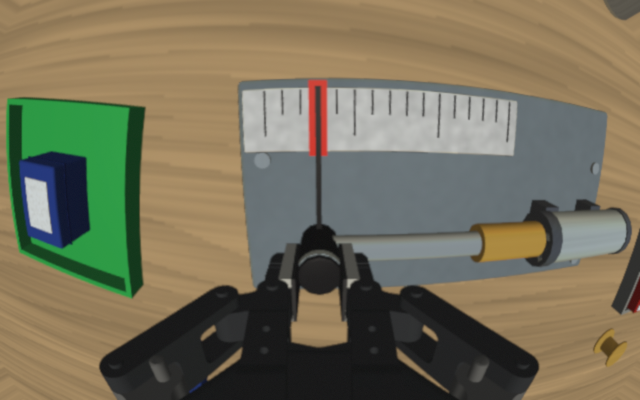

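View pics/s12.png

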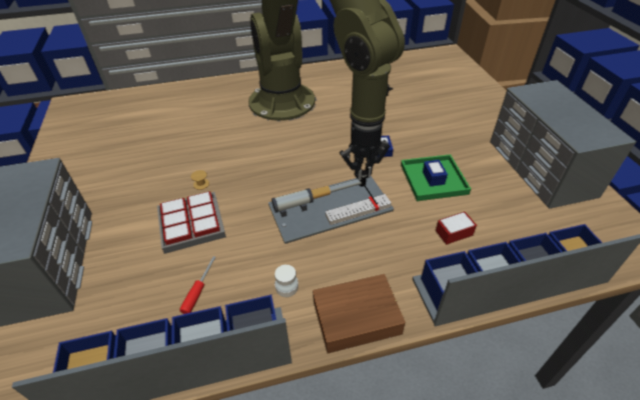

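The needle at column 318 lies in the middle of the red band (309–327). The box stands upright in the tray and the bystanders are where they started.

```bash
python3 -c "
from plant import *
close_job()"
```

```text
the job is handed in; nothing more can be done
```

The parts box stands in the green tray and the arm is holding the rod with the needle over the red band. I handed the job in at about 12 s; no verdict is reported.

- **Parts box:** I gripped it across its 46 mm side, set it upright near the tray's centre, and let go before touching the rod. The last wrist and scene pictures show it upright and clear of the fingers.
- **Rod:** I gripped the knob from above with a 70 N grip command and drew it out about 100 mm. In the last wrist picture the needle lies at the middle of the band, within about 0.5 mm. The arm is still, and the spring pull reads about 9.4 N, against roughly 10 N expected at that draw.
- **Everything else:** the bystanders look unmoved in the last scene picture, judged by eye. The spare box is partly hidden by the gripper there.

Three readings did not quite agree:
- **Camera positions:** the top and wrist cameras differed by about 2 mm in placing the box. I used the value between them.
- **Finger opening:** it reads 19 mm on the 22 mm knob, but the grip held without visible slip.
- **Upward force:** a steady 9 N or so shows while gripping the knob. I did not look into its cause; it is far below the limits.

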